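# Unlock the weld fixture's gate and rack the finished tube stub

### The job

Take the finished tube stub out of the weld fixture: first turn the red lock lever clockwise to its stop, which frees the yellow gate, then swing the gate clockwise fully open. Stand the stub upright in the empty lane of the green rack, well inside its ends; set it down on the table on the way and take hold of it the other way round, since the fixture and the rack leave different faces free. Leave the lever and the gate as you turned them, do not drop the stub, and do not disturb the stub already in the rack or the things lying about.

Things in the scene. Friction and masses are not known exactly. Their poses are not given: they have to be found in the camera images.
- nest (a point): Middle of the nest floor of the weld fixture (8 mm above the table). Axes are those of the fixture, z up. The fixture is a fixed dark base plate, 170 mm in its x and 250 mm in its y. The stub stands on this point between two blue cheeks at its x sides (78 mm high from the nest floor, 63 mm apart, 8 mm thick), so that only its broad y faces can be taken hold of; 5 mm high lips hold its foot in y.
- lock_grip (a point): Half-way up the upright round red grip of the lock lever (22 mm diameter, its top 120 mm and its foot 73 mm above the table, this point at 100 mm). The grip stands 88 mm from the lever's vertical pivot.
- lock_pivot (a point): On the vertical pivot axis of the lock lever, at the height of lock_grip.
- lock (a joint): Angle of the red lock lever, rad: 0 locked, growing clockwise seen from above, stop at 1.5. Stiff (0.12 N m), stays where it is left. Its steel cam sector blocks the gate's pin until it is past about 1.2; past that the gate is free.
- gate_grip (a point): Half-way up the upright round black grip of the yellow gate arm (22 mm diameter, its top 156 mm and its foot 109 mm above the table, this point at 136 mm). The grip stands 125 mm from the gate's hinge. The arm (26 mm wide, 12 mm thick, underside 94 mm above the table, reaching 168 mm from the hinge) lies over the stub when shut.
- gate_hinge (a point): On the vertical hinge axis of the gate, at the height of gate_grip. The hinge post is 100 mm from the nest in the fixture's y and the gate's hub and pin end 114 mm above the table.
- gate (a joint): Angle of the gate, rad: 0 shut over the stub, growing clockwise seen from above, stop at 1.55, where the arm lies clear of the nest. Stiff (0.15 N m), stays where it is left. While shut, the cam lets it play only about 0.03.
- stub_center (a point): Centre (half-way up) of the finished part that stands upright in the fixture: an open-ended rectangular steel tube stub, 60 mm in its x, 40 mm in its y, 80 mm high, 4 mm walls, about 0.35 kg. Axes those of the stub, z up; in the fixture they lie along the fixture's.
- free_lane (a point): Middle of the floor of the rack's empty lane (6 mm above the table). Axes those of the rack, z up: the lane runs along x, 100 mm long and open at both ends, between green dividers in y, 48 mm apart and 8 mm thick, with bevelled tops 94 mm above the table. The stub fits only with its 60 mm side along the lane, and there only its narrow x faces can be reached. The rack is fixed; its other lane, 56 mm away on the +y side, is taken.
- stub_done_center (a point): Centre of the like stub that already stands in the rack's other lane; not to be moved.
- tape_measure: Yellow tape measure, 34x72x73 mm, a bystander; origin under its middle.
- pliers_blue: Blue-handled pliers, 69x201x14 mm, a bystander; origin under its middle.
- duct_tape: Roll of grey tape, 107 mm across, 48 mm high, a bystander; origin under its middle.
- stub: The finished part itself; origin at the middle of its foot.

How it is judged:
By the outcome, as a careful person would: the job done as asked, in the order asked, and still so for the second after the job is handed in, with the robot touching nothing.
It also fails if it takes over 72 s, if anything falls off the work surface, if the arm or the gripper's body presses on something with over 40 N, if the wrist force passes 120 N, or if a joint passes its speed limit or range.

### The arm

A 6-joint arm with a two-finger parallel gripper is mounted at the origin on the work surface; the furniture and walls round the work are solid. World frame = base frame: x ahead of the robot, y to its left, z up, the work surface at z = 0. Lengths are in mm, angles in rad, forces in N, time in s.
With the tool pointing down it reaches from about 400 to 925 mm from the base axis. Payload 12.5 kg.
Tool frame: the origin (TCP) lies on the centre line of the jaws, within the pads' length; the fingertips stand 25 mm ahead of it and the grasp point (between the pads) lies 6 mm ahead of it (env.tip_extent is the distance from the TCP to the fingertips, in mm); x points along the fingers, z is the direction in which the jaws open and shut, and the axes are right-handed (so a half turn about x gives the same grasp; the last joint's range is limited). The gripper opens to 95 mm and grips with 3 to 60 N. Pads are 20 mm wide; open, the fingers measure 119 mm over their backs; the gripper's body (75 mm by 180 mm) begins 59 mm behind the grasp point.
Start: joints at [-0.106, 0.491, 1.559, -0, 1.092, -0.106], TCP at [625.015, 0.021, 239.661] pointing down, gripper open.
Joint ranges: [-3.1, 3.1], [-0.84, 2.19], [0.05, 2.79], [-1.13, 4.28], [0.06, 2.93], [-2.69, 2.69]. Speed limits (rad/s): [2.22, 2.22, 2.79, 3.14, 3.14, 3.14].

### API

Orientations are given as [roll, pitch, yaw] about the fixed x, y, z axes, in that order (R = Rz(yaw) Ry(pitch) Rx(roll)).
In Python, from cell import env gives the robot as it stands.
- The arm moves only by the tool step_arm, never from a script. Its argument "rows" is a list of rows, each a list of 6 numbers: the shift along the tool's x, y, z in mm, then the turn, a rotation vector about the tool's x, y, z in rad. In form: [[x, y, z, wx, wy, wz], ...]. A call has 1 to 8 rows; each row shifts and turns the pose as measured when the row begins, along the tool's axes as they then stand; what a row does not reach is not made up. A row lasts 1/8 s, in which the tool goes at most 62.5 mm and 10.7 degrees, less where a joint would pass 70% of its speed; a pose out of reach is approached as far as the arm can. A call is refused whole if a number of a shift passes 62.5 or a number of a turn 0.188, either way. A call with a gripper value outside its range is refused whole. "grip" is the finger opening in mm, from 0 to 95.1, set as the call begins (left out, the last holds). The fingers move at their own pace and stop on an object; the grip force is fixed at half the most. Time passes only in rows, so rows that do not move let the fingers close. It gives the time, the measured TCP pose, the force and the opening at its end, in the units of the state.
- env.state(): the state, without advancing time (a new reading comes with each control period).
- env.read_camera(name): name is "scene" or "side" or "wrist"; returns the picture (400x640x3 uint8, red, green, blue); there is no depth.
- env.get_calibration(name): a dict with "fx", "fy", "cx", "cy" (pixels), "pose" (4x4, takes a point from camera to world coordinates); the wrist camera has in their place "hand_eye" (4x4, takes a point from camera to tool coordinates, whose origin is the TCP and whose axes are the tool frame's). Camera axes: x right, y down, z forward; pixel columns grow to the right and rows downward; lengths in mm; the calibration is good to about 2 mm. A picture is of the moment at which its call begins: read the wrist's pose just before it. get_calibration takes no time and is no camera call.
- env.job_done(): hands the job in, once; it reports no verdict.
The state is a dict: "t": time; "joints": joint angles; "qvel": joint speeds; "tau": joint torques, N m; "eef_pos": TCP position; "tcp_rot": TCP orientation; "ft_force": force on the tool from outside, world axes, zero at the start; "moment": the same for the moment, N m; "opening": opening from 0.0 (shut) to 1.0 (fully open).
Only numpy, scipy, OpenCV 4.12 (cv2) and the standard library are available. Lean on these libraries where they do the work, as an engineer would, in place of code of your own. Each camera call takes 0.05 s, during which the arm holds its last target.

## Working session

There is one attempt and no reset: what is moved stays moved. The work goes in short steps, Python scripts to look and compute and a tool call to move; the robot and the scene stay as the last step left them, time stands still between calls to the robot, and variables do not carry over. Pictures are saved under pics/ and viewed, and the job is handed in when it is done.

Besides the shell and the picture viewer there is one more tool, called after "Request:" as name(argument=value, ...) on one line, values as JSON. step_arm: Moves the arm, as the interface text tells. Its arguments: {"type":"object","properties":{"rows":{"type":"array","items":{"type":"array","items":{"type":"number"}}},"grip":{"type":"number"}},"required":["rows"]}

```bash
ls; mkdir -p pics
cat > h.py <<'E'
import numpy as np, cv2
from scipy.spatial.transform import Rotation as R
from cell import env
def snap(n,f):
    im=env.read_camera(n); cv2.imwrite('pics/'+f,im[:,:,::-1]); return im
def campose(n):
    c=env.get_calibration(n)
    if 'pose' in c: return c,np.array(c['pose'])
    s=env.state(); T=np.eye(4); T[:3,:3]=R.from_euler('xyz',s['tcp_rot']).as_matrix(); T[:3,3]=s['eef_pos']
    return c,T@np.array(c['hand_eye'])
def ray(n,u,v):
    c,P=campose(n); d=np.array([(u-c['cx'])/c['fx'],(v-c['cy'])/c['fy'],1]); d=P[:3,:3]@d
    return P[:3,3],d/np.linalg.norm(d)
def onz(n,u,v,z):
    o,d=ray(n,u,v); return o+d*(z-o[2])/d[2]
def proj(n,p):
    c,P=campose(n); q=np.linalg.inv(P)@np.append(p,1); return q[0]/q[2]*c['fx']+c['cx'],q[1]/q[2]*c['fy']+c['cy']
def tri(obs):
    A=np.zeros((3,3));b=np.zeros(3)
    for n,u,v in obs:
        o,d=ray(n,u,v); M=np.eye(3)-np.outer(d,d); A+=M;b+=M@o
    return np.linalg.solve(A,b)
E
python3 - <<'E'
from h import *
print(env.state())
for n in ['scene','side','wrist']:
    snap(n,n+'0.png'); c,P=campose(n); print(n,c['fx'],P.round(2).tolist())
E
```

```text
pics
{'t': 0.0, 'joints': array([-1.05593052e-01,  4.91556245e-01,  1.55943537e+00,  1.75167101e-05,
        1.09169355e+00, -1.05601180e-01]), 'qvel': array([-0.00018613, -0.00073894, -0.00179043, -0.00053172, -0.00097166,
        0.00145458]), 'tau': array([-9.52334158e-04, -6.12640929e+01, -2.58175153e+01,  6.92750537e-02,
        4.83079045e-02, -1.38641695e-05]), 'eef_pos': array([6.24792204e+02, 5.29483133e-02, 2.39068638e+02]), 'tcp_rot': array([3.02177235, 1.5697037 , 3.0217724 ]), 'ft_force': array([ 0.14021328,  0.11507728, -0.69850764]), 'moment': array([-0.03474474,  0.03869741,  0.00771269]), 'opening': 1.002042015102017}
scene 434.87677494596704 [[0.71, -0.48, 0.51, 33.7], [-0.71, -0.5, 0.5, -555.2], [0.02, -0.72, -0.7, 941.46], [0.0, 0.0, 0.0, 1.0]]
side 363.9900338763586 [[-0.93, -0.27, 0.27, 299.63], [-0.38, 0.62, -0.68, 834.8], [0.02, -0.73, -0.68, 907.11], [0.0, 0.0, 0.0, 1.0]]
wrist 323.03013548396825 [[1.0, 0.0, -0.0, 625.64], [0.0, -0.96, -0.28, 79.15], [-0.0, 0.28, -0.96, 384.28], [0.0, 0.0, 0.0, 1.0]]
```

View pics/scene0.png

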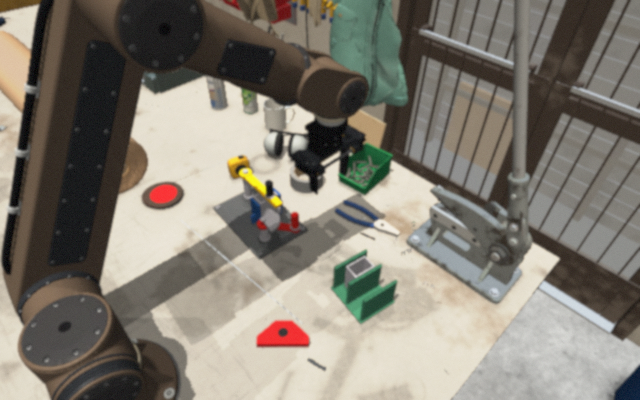

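View pics/side0.png

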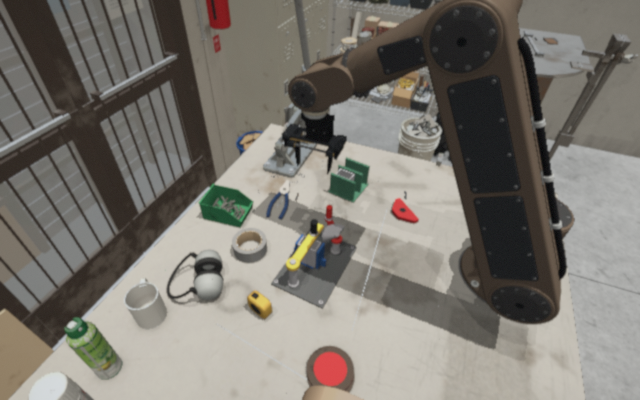

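View pics/wrist0.png

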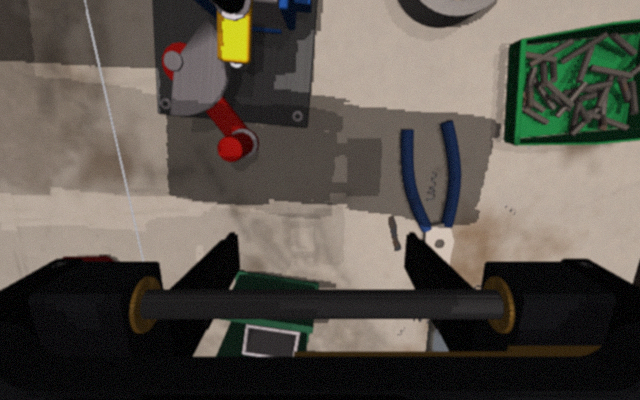

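Run:
```python
from h import *
s=env.state(); print(R.from_euler('xyz',s['tcp_rot']).as_matrix().round(3)); print(np.array(env.get_calibration('wrist')['hand_eye']).round(3), env.tip_extent)
for nm,u,v,z in [('lockgriptop',231,148,120),('pivot',174,60,70),('basecornBL',160,117,8),('baseBR',308,126,8),('done',270,342,86)]:
    print(nm,onz('wrist',u,v,z).round(1))
for n in ['scene','side']:
    im=cv2.imread(f'pics/{n}0.png')
    x,y=(200,140) if n=='scene' else (230,150)
    cv2.imwrite(f'pics/{n}0c.png',cv2.resize(im[y:y+190,x:x+210],None,fx=3.1,fy=3.1,interpolation=cv2.INTER_CUBIC))
```

```text
[[-0.001 -0.     1.   ]
 [ 0.     1.     0.   ]
 [-1.     0.    -0.001]]
[[  -0.      -0.28     0.96  -145.062]
 [   0.      -0.96    -0.28    79.099]
 [   1.       0.       0.       0.684]
 [   0.       0.       0.       1.   ]] 25.0
lockgriptop [551.9  47.7 120. ]
pivot [492.8 120.3  70. ]
basecornBL [443.3  69.1   8. ]
baseBR [610.   59.2   8. ]
done [ 568.8 -168.5   86. ]
```

View pics/scene0c.png

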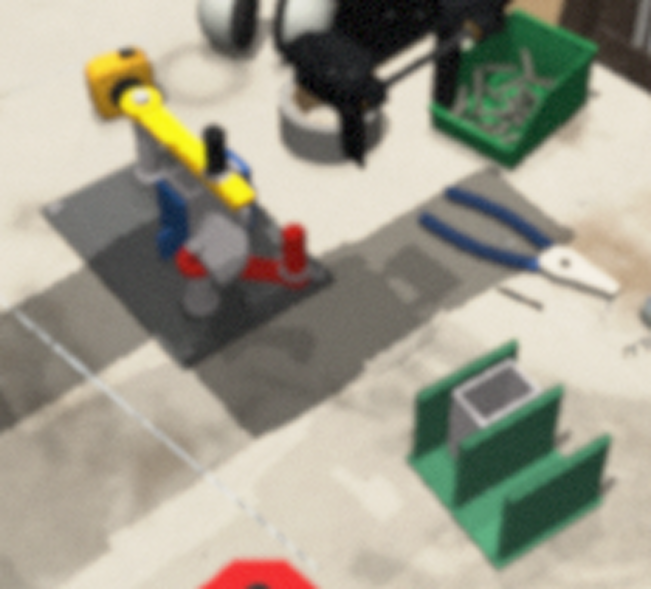

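View pics/side0c.png

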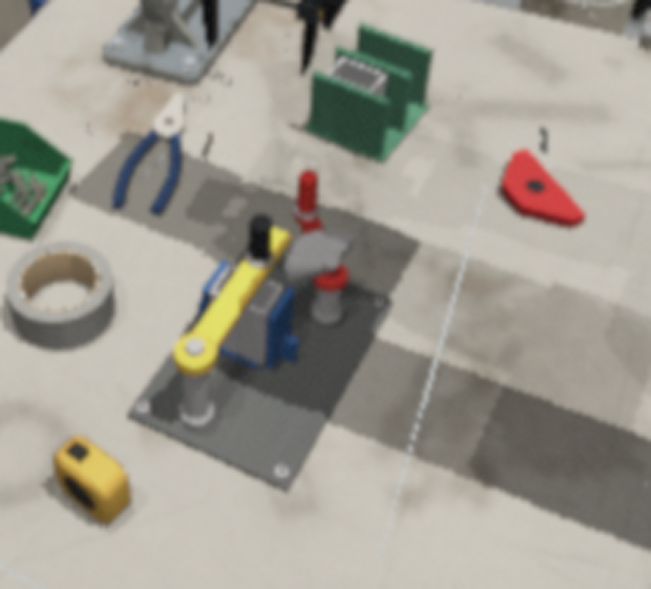

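Request:
step_arm(rows=[[-30,40,-28,0,0,0],[-30,45,-30,0,0,0],[-30,45,-30,0,0,0],[0,0,0,0,0,0]])

```text
t: 0.65
eef_pos: [534.5, 132.9, 330.3]
tcp_rot: [2.923, 1.567, 2.922]
ft_force: [0.3, -0.6, -0.3]
opening: 1.002
```

Run:
```python
from h import *
s=env.state(); print(s['t'],s['eef_pos'],s['tcp_rot'])
im=snap('wrist','w1.png')
import pickle; pickle.dump(campose('wrist'),open('w1.pkl','wb'))
```

```text
0.65 [534.51414291 132.90946382 330.34116122] [2.92348176 1.56703979 2.92164905]
```

View pics/w1.png

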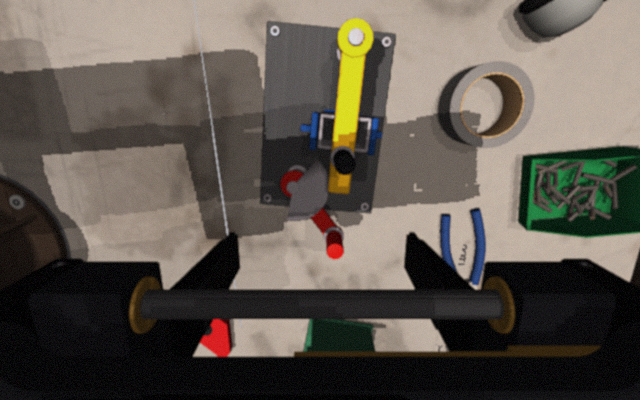

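Run:
```python
import cv2
im=cv2.imread('pics/w1.png'); cv2.imwrite('pics/w1c.png',cv2.resize(im[10:265,250:410],None,fx=2.35,fy=2.35,interpolation=cv2.INTER_CUBIC)); 
cv2.imwrite('pics/w1d.png',cv2.resize(im[80:225,250:410],None,fx=4,fy=4,interpolation=cv2.INTER_CUBIC))
```

```text
(no output)
```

View pics/w1c.png

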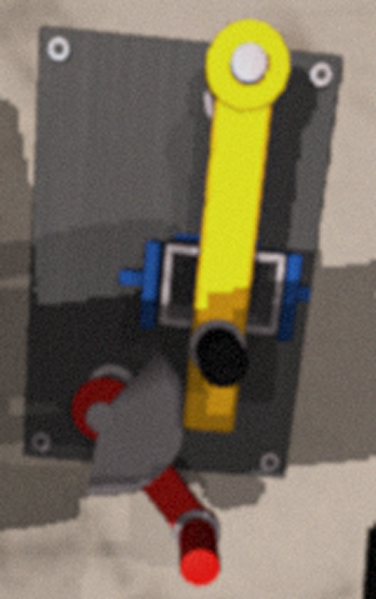

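View pics/w1d.png

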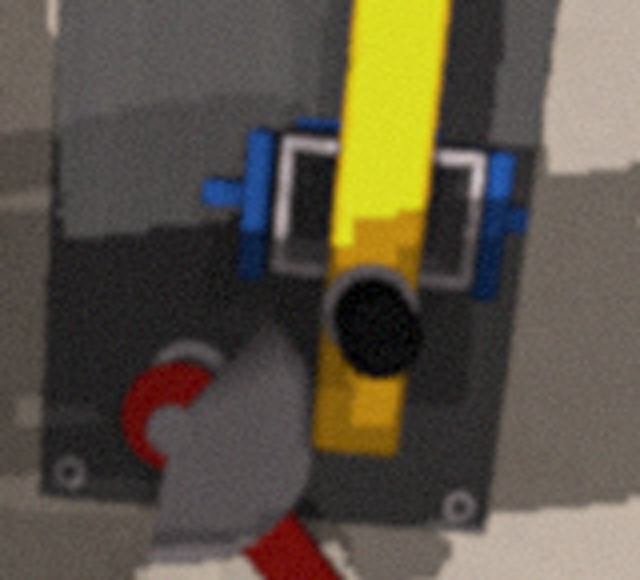

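```bash
cat > w.py <<'E'
from h import *
import pickle
class W:
    def __init__(s,f): s.c,s.P=pickle.load(open(f,'rb'))
    def on(s,u,v,z):
        c=s.c; d=s.P[:3,:3]@np.array([(u-c['cx'])/c['fx'],(v-c['cy'])/c['fy'],1]); o=s.P[:3,3]; return (o+d*(z-o[2])/d[2])[:2]
E
python3 - <<'E'
from w import *
w=W('w1.pkl')
d=lambda x,y:(x/4+250,y/4+80)
cc=lambda x,y:(x/2.35+250,y/2.35+10)
S=np.array([w.on(*d(*p),88) for p in [(280,137),(487,152),(470,290),(270,272)]])
print('stub',S.round(1).tolist(),S.mean(0).round(1),np.linalg.norm(np.roll(S,-1,0)-S,axis=1).round(1))
e=S[1]-S[0]+S[2]-S[3]; print('yaw x',np.arctan2(e[1],e[0])); e=S[0]-S[3]+S[1]-S[2]; print('yaw y',np.arctan2(-e[0],e[1]))
B=np.array([w.on(*cc(*p),8) for p in [(40,27),(342,57),(285,474),(25,454)]])
print('base',B.round(1).tolist(),B.mean(0).round(1),np.linalg.norm(np.roll(B,-1,0)-B,axis=1).round(1))
e=B[1]-B[0]+B[2]-B[3]; print('yaw x',np.arctan2(e[1],e[0])); e=B[0]-B[3]+B[1]-B[2]; print('yaw y',np.arctan2(-e[0],e[1]))
H=w.on(*cc(248,62),114);G=w.on(*d(381,331),156);L=w.on(335.1,250.9,120)
print('hinge',H,'ggrip',G,np.linalg.norm(H-G),'lock',L)
for z in (50,65,75,85): 
    p=w.on(*d(165,428),z);print('piv',z,p,np.linalg.norm(p-L))
c0=S.mean(0)
print('hinge-nest',np.linalg.norm(H-c0))
E
```

```text
stub [[532.9, 203.6], [592.8, 199.3], [589.3, 159.5], [529.8, 165.0]] [561.2 181.9] [60.  39.9 59.8 38.8]
yaw x -0.0816626126077738
yaw y -0.08334817015648753
base [[464.1, 318.2], [631.0, 302.6], [609.3, 59.5], [442.2, 73.1]] [536.6 188.3] [167.7 244.1 167.6 246.1]
yaw x -0.08703211042590293
yaw y -0.0890774018708245
hinge [569.36910292 279.93705876] ggrip [558.42919618 158.47338711] 121.95534055613695 lock [550.66217607  46.67853307]
piv 50 [493.37287856 108.23248373] 84.08895558764762
piv 65 [494.90810796 111.85965081] 85.77350535777273
piv 75 [495.93159423 114.2777622 ] 86.9775394460345
piv 85 [496.95508049 116.69587358] 88.24330053007165
hinge-nest 98.41648569402017
```

```bash
cat > plan.py <<'E'
from h import *
def Rt(psi):
    z=np.array([np.cos(psi),np.sin(psi),0]);y=np.array([-np.sin(psi),np.cos(psi),0]);x=np.array([0,0,-1.]);return np.stack([x,y,z],1)
def cur():
    s=env.state(); return np.array(s['eef_pos']),R.from_euler('xyz',s['tcp_rot']).as_matrix(),s
def plan(pos,psi,n):
    p,M,s=cur(); T=Rt(psi); w=R.from_matrix(M.T@T).as_rotvec(); d=np.array(pos)-p
    print('t',round(s['t'],2),'at',p.round(1),'psi',round(np.arctan2(M[1,2],M[0,2]),3),'rotleft',w.round(3),'F',np.array(s['ft_force']).round(1))
    rows=[]
    for i in range(n):
        Mi=M@R.from_rotvec(w*i/n).as_matrix()
        rows.append([round(v) for v in Mi.T@d/n]+[round(v,3) for v in w/n])
    print(rows)
def arc(r,dth,n):
    a=dth/n; print([0,round(r*(1-np.cos(a)),1),round(-r*np.sin(a),1),round(a,3),0,0])
E
python3 -c "
from plan import *
plan([550.7,46.7,200],0.66,5)"
```

```text
t 0.7 at [535.1 131.7 329. ] psi -0.003 rotleft [-0.663 -0.005 -0.002] F [ 0.4 -0.1 -0.3]
[[26, -17, 3, np.float64(-0.133), np.float64(-0.001), np.float64(-0.0)], [26, -17, 1, np.float64(-0.133), np.float64(-0.001), np.float64(-0.0)], [26, -17, -1, np.float64(-0.133), np.float64(-0.001), np.float64(-0.0)], [26, -17, -4, np.float64(-0.133), np.float64(-0.001), np.float64(-0.0)], [26, -16, -6, np.float64(-0.133), np.float64(-0.001), np.float64(-0.0)]]
```

Request:
step_arm(rows=[[26,-17,3,-0.133,0,0],[26,-17,1,-0.133,0,0],[26,-17,-1,-0.133,0,0],[26,-17,-4,-0.133,0,0],[26,-16,-6,-0.133,0,0],[0,0,0,0,0,0]], grip=55)

```text
t: 1.45
eef_pos: [551.4, 39.7, 189.5]
tcp_rot: [2.484, 1.558, -3.121]
ft_force: [0.1, -0.1, 1.2]
opening: 0.577
```

```bash
python3 -c "
from plan import *
plan([550.7,46.7,200],0.66,1)
plan([550.7,46.7,114],0.66,2)
snap('wrist','w2.png')"
```

```text
t 1.45 at [551.4  39.7 189.5] psi 0.678 rotleft [ 0.018 -0.01  -0.008] F [ 0.1 -0.1  1.2]
[[-10, 6, 4, np.float64(0.018), np.float64(-0.01), np.float64(-0.008)]]
t 1.45 at [551.4  39.7 189.5] psi 0.678 rotleft [ 0.018 -0.01  -0.008] F [ 0.1 -0.1  1.2]
[[38, 3, 2, np.float64(0.009), np.float64(-0.005), np.float64(-0.004)], [38, 3, 2, np.float64(0.009), np.float64(-0.005), np.float64(-0.004)]]
```

View pics/w2.png

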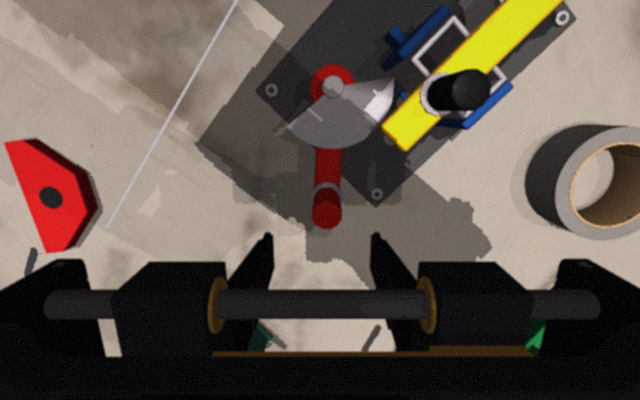

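Request:
step_arm(rows=[[0,5,4,0.018,-0.01,-0.008],[25,1,0,0,0,0],[25,0,0,0,0,0],[15,0,0,0,0,0],[0,0,0,0,0,0]])

```text
t: 2.12
eef_pos: [553.4, 50.9, 128.7]
tcp_rot: [-0.661, 1.559, -0.013]
ft_force: [-0.4, -0.7, 0.1]
opening: 0.576
```

```bash
python3 -c "
from plan import *
plan([550.7,46.7,114],0.66,1)
arc(88,1.5,10)
snap('wrist','w3.png')"
```

```text
t 2.12 at [553.4  50.9 128.7] psi 0.648 rotleft [-0.012  0.009  0.007] F [-0.4 -0.7  0.1]
[[15, -2, -5, np.float64(-0.012), np.float64(0.009), np.float64(0.007)]]
[0, np.float64(1.0), np.float64(-13.2), 0.15, 0, 0]
```

View pics/w3.png

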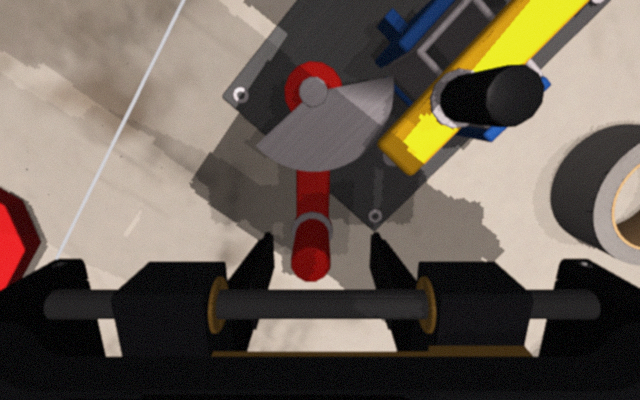

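Red grip top is at about (310,265), slightly left of the jaw centre (322); correcting and closing on it.

Request:
step_arm(rows=[[15,-2,-5,-0.012,0.009,0.007],[0,0,0,0,0,0],[0,0,0,0,0,0]])

```text
t: 2.55
eef_pos: [551.7, 45.9, 114.9]
tcp_rot: [-0.708, 1.567, -0.048]
ft_force: [-1.0, -0.2, 0.6]
opening: 0.581
```

Request:
step_arm(rows=[[0,0,0,0,0,0],[0,0,0,0,0,0],[0,0,0,0,0,0],[0,0,0,0,0,0]], grip=10)

```text
t: 3.05
eef_pos: [551.9, 45.8, 115.5]
tcp_rot: [-0.75, 1.567, -0.09]
ft_force: [1.2, -0.8, -1.2]
opening: 0.221
```

Request:
step_arm(rows=[[0,1,-13.2,0.15,0,0],[0,1,-13.2,0.15,0,0],[0,1,-13.2,0.15,0,0],[0,1,-13.2,0.15,0,0]])

```text
t: 3.55
eef_pos: [501.8, 27.5, 115.4]
tcp_rot: [-0.23, 1.567, -0.186]
ft_force: [-0.9, 5.2, 1.1]
opening: 0.222
```

```bash
python3 -c "
from plan import *
p,M,s=cur(); v=p[:2]-np.array([497,116]); a=np.arctan2(v[1],v[0]); print('lock turn',np.arctan2(45.8-116,551.9-497)-a,np.linalg.norm(v))
plan([p[0],p[1],114],a+np.pi/2,1)"
```

```text
lock turn 0.6093285030972029 88.5990624606914
t 3.55 at [501.8  27.5 115.4] psi 0.044 rotleft [-0.01   0.004  0.001] F [-0.9  5.2  1.1]
[[1, 0, 0, np.float64(-0.01), np.float64(0.004), np.float64(0.001)]]
```

Tracks well; continue.

Request:
step_arm(rows=[[0,1,-13.2,0.15,0,0],[0,1,-13.2,0.15,0,0],[0,1,-13.2,0.15,0,0],[0,1,-13.2,0.15,0,0]])

```text
t: 4.05
eef_pos: [448.9, 41.5, 115.4]
tcp_rot: [0.292, 1.568, -0.282]
ft_force: [2.6, 7.7, -2.8]
opening: 0.226
```

```bash
python3 -c "
from plan import *
p,M,s=cur(); v=p[:2]-np.array([497,116]); a=np.arctan2(v[1],v[0]); print('lock turn',np.arctan2(45.8-116,551.9-497)-a,np.linalg.norm(v))
plan([p[0],p[1],114],a+np.pi/2,1)"
```

```text
lock turn 1.2367397573671544 88.632719621211
t 4.05 at [448.9  41.5 115.4] psi -0.574 rotleft [-0.001  0.003 -0.001] F [ 2.6  7.7 -2.8]
[[1, 0, 0, np.float64(-0.001), np.float64(0.003), np.float64(-0.001)]]
```

Request:
step_arm(rows=[[0,1,-13,0.15,0,0],[0,1,-9,0.1,0,0],[0,0,-3,0.03,0,0],[0,0,0,0,0,0]])

```text
t: 4.55
eef_pos: [432.8, 55.9, 115.5]
tcp_rot: [0.315, 1.559, -0.547]
ft_force: [-1.8, 1.6, -4.5]
opening: 0.224
```

```bash
python3 -c "
from plan import *
p,M,s=cur(); v=p[:2]-np.array([497,116]); a=np.arctan2(v[1],v[0]); print('lock turn',np.arctan2(45.8-116,551.9-497)-a,np.linalg.norm(v))
plan([p[0],p[1],114],a+np.pi/2,1); print(s['moment'])"
```

```text
lock turn 1.4820302392389908 87.98363449598132
t 4.55 at [432.8  55.9 115.5] psi -0.862 rotleft [-0.043  0.011 -0.003] F [-1.8  1.6 -4.5]
[[1, 0, 0, np.float64(-0.043), np.float64(0.011), np.float64(-0.003)]]
[0.64475407 0.59703535 0.046828  ]
```

Request:
step_arm(rows=[[0,0,-5,0,0,0],[0,0,-3,0,0,0],[0,0,0,0,0,0]])

```text
t: 4.92
eef_pos: [432.9, 55.9, 115.4]
tcp_rot: [0.251, 1.547, -0.61]
ft_force: [0.4, 1.8, -1.9]
opening: 0.224
```

```bash
python3 -c "
from plan import *
p,M,s=cur(); v=p[:2]-np.array([497,116]); a=np.arctan2(v[1],v[0]); print('lock turn',np.arctan2(45.8-116,551.9-497)-a,np.linalg.norm(v))
plan([p[0],p[1],114],a+np.pi/2,1); print(s['moment'])"
```

```text
lock turn 1.4811423439113565 87.91042542308695
t 4.92 at [432.9  55.9 115.4] psi -0.86 rotleft [-0.043  0.023 -0.005] F [ 0.4  1.8 -1.9]
[[1, 0, 0, np.float64(-0.043), np.float64(0.023), np.float64(-0.005)]]
[ 0.96890525  0.43189168 -0.03185874]
```

Request:
step_arm(rows=[[0,0,-6,0,0,0]])

```text
t: 5.05
eef_pos: [432.1, 57.6, 115.5]
tcp_rot: [0.259, 1.539, -0.6]
ft_force: [18.3, -63.3, -17.1]
opening: 0.233
```

Request:
step_arm(rows=[[0,0,2,0,0,0],[0,0,0,0,0,0],[0,0,0,0,0,0]], grip=50)

```text
t: 5.42
eef_pos: [433.8, 55.7, 115.8]
tcp_rot: [0.274, 1.538, -0.586]
ft_force: [1.1, -0.5, -0.4]
opening: 0.488
```

Request:
step_arm(rows=[[-20,0,0,0,0,0],[-30,0,0,0,0,0],[-30,0,0,0,0,0],[0,0,0,0,0,0]])

```text
t: 5.92
eef_pos: [430.3, 58.7, 197.8]
tcp_rot: [0.26, 1.54, -0.597]
ft_force: [-0.6, -0.3, 0.1]
opening: 0.526
```

```bash
python3 -c "
from plan import *
plan([558.5,158.5,210],-0.087,6)
snap('wrist','w4.png')"
```

```text
t 5.92 at [430.3  58.7 197.8] psi -0.858 rotleft [-0.77   0.031  0.004] F [-0.6 -0.3  0.1]
[[-2, 27, 1, np.float64(-0.128), np.float64(0.005), np.float64(0.001)], [-2, 27, 5, np.float64(-0.128), np.float64(0.005), np.float64(0.001)], [-2, 26, 8, np.float64(-0.128), np.float64(0.005), np.float64(0.001)], [-2, 25, 11, np.float64(-0.128), np.float64(0.005), np.float64(0.001)], [-2, 23, 15, np.float64(-0.128), np.float64(0.005), np.float64(0.001)], [-2, 21, 17, np.float64(-0.128), np.float64(0.005), np.float64(0.001)]]
```

View pics/w4.png

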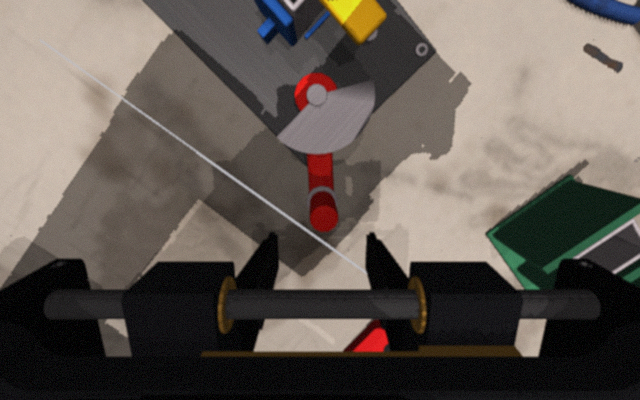

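Request:
step_arm(rows=[[-8,27,1,-0.128,0.005,0.001],[-4,27,5,-0.128,0.005,0.001],[0,26,8,-0.128,0.005,0.001],[0,25,11,-0.128,0.005,0.001],[0,23,15,-0.128,0.005,0.001],[0,21,17,-0.128,0.005,0.001],[0,0,0,0,0,0]])

```text
t: 6.85
eef_pos: [557.1, 165.5, 200.1]
tcp_rot: [-3.123, 1.556, 3.096]
ft_force: [-0.5, -0.5, -0.2]
opening: 0.528
```

```bash
python3 -c "
from plan import *
plan([558.5,158.5,150],-0.087,2)
snap('wrist','w5.png')"
```

```text
t 6.85 at [557.1 165.5 200.1] psi -0.064 rotleft [ 0.023 -0.014  0.   ] F [-0.5 -0.5 -0.2]
[[25, -3, 1, np.float64(0.011), np.float64(-0.007), np.float64(0.0)], [25, -3, 1, np.float64(0.011), np.float64(-0.007), np.float64(0.0)]]
```

View pics/w5.png

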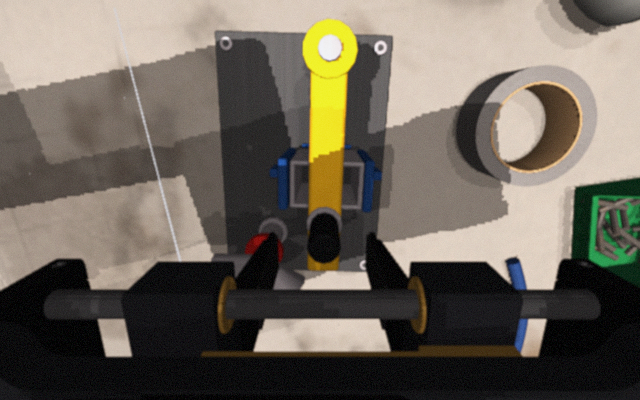

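Request:
step_arm(rows=[[15,-4,1,0.011,-0.007,0],[20,-3,0,0.01,-0.006,0],[15,0,0,0,0,0],[0,0,0,0,0,0]])

```text
t: 7.4
eef_pos: [553.2, 156.3, 146.6]
tcp_rot: [-2.816, 1.565, -2.91]
ft_force: [0.9, -0.6, -0.1]
opening: 0.523
```

Request:
step_arm(rows=[[0,0,0,0,0,0],[0,0,0,0,0,0],[0,0,0,0,0,0],[0,0,0,0,0,0]], grip=10)

```text
t: 7.9
eef_pos: [553.9, 156.4, 148.2]
tcp_rot: [-2.729, 1.567, -2.824]
ft_force: [1.0, -0.4, -4.4]
opening: 0.222
```

```bash
python3 -c "
from plan import *
plan([558.5,157,150],-0.087,1)
arc(125,1.55,11)"
```

```text
t 7.9 at [553.9 156.4 148.2] psi -0.094 rotleft [-0.007 -0.003  0.001] F [ 1.  -0.4 -4.4]
[[-2, 1, 5, np.float64(-0.007), np.float64(-0.003), np.float64(0.001)]]
[0, np.float64(1.2), np.float64(-17.6), 0.141, 0, 0]
```

Request:
step_arm(rows=[[0,1.2,-17.6,0.141,0,0],[0,1.2,-17.6,0.141,0,0],[0,1.2,-17.6,0.141,0,0],[0,1.2,-17.6,0.141,0,0]])

```text
t: 8.4
eef_pos: [488.9, 183.6, 148.2]
tcp_rot: [2.756, 1.57, 2.08]
ft_force: [5.2, 6.7, -6.3]
opening: 0.22
```

```bash
cat > gt.py <<'E'
from plan import *
p,M,s=cur(); v=p[:2]-np.array([569.5,281]); a=np.arctan2(v[1],v[0])%(2*np.pi); print('gate turn',-np.pi/2-.087+2*np.pi-a,np.linalg.norm(v))
plan([p[0],p[1],148],a+np.pi/2,1)
E
python3 gt.py
```

```text
gate turn 0.6041788837354254 126.40701662943574
t 8.4 at [488.9 183.6 148.2] psi -0.676 rotleft [ 0.015 -0.001 -0.   ] F [ 5.2  6.7 -6.3]
[[0, 0, 0, np.float64(0.015), np.float64(-0.001), np.float64(-0.0)]]
```

Request:
step_arm(rows=[[0,1.5,-17.6,0.15,0,0],[0,1.2,-17.6,0.141,0,0],[0,1.2,-17.6,0.141,0,0],[0,1.2,-17.6,0.141,0,0],[0,1.2,-17.6,0.141,0,0]])

```text
t: 9.02
eef_pos: [443.7, 260.8, 148.2]
tcp_rot: [2.824, 1.57, 1.413]
ft_force: [6.1, 2.0, -6.8]
opening: 0.223
```

```bash
python3 gt.py
```

```text
gate turn 1.3250075538453907 127.44147123870177
t 9.03 at [443.7 260.8 148.2] psi -1.412 rotleft [ 0.    -0.001 -0.   ] F [ 6.1  2.  -6.8]
[[0, 0, 0, np.float64(0.0), np.float64(-0.001), np.float64(-0.0)]]
```

Request:
step_arm(rows=[[0,1.2,-14,0.11,0,0],[0,1,-11,0.08,0,0],[0,0.5,-7,0.04,0,0]])

```text
t: 9.4
eef_pos: [442.1, 291.9, 147.9]
tcp_rot: [-0.495, 1.564, -2.142]
ft_force: [9.4, -54.3, 7.6]
opening: 0.223
```

```bash
python3 gt.py
```

```text
gate turn 1.5693520396860117 127.84074913173642
t 9.4 at [442.1 291.9 147.9] psi -1.647 rotleft [0.01  0.006 0.003] F [  9.4 -54.3   7.6]
[[0, 0, 0, np.float64(0.01), np.float64(0.006), np.float64(0.003)]]
```

Stop reached (54 N against it). Release, retreat up, then view the stub from the way over.

Request:
step_arm(rows=[[0,0,2,0,0,0],[0,0,0,0,0,0],[0,0,0,0,0,0]], grip=50)

```text
t: 9.78
eef_pos: [442.0, 289.7, 148.2]
tcp_rot: [-0.456, 1.564, -2.103]
ft_force: [-0.3, -0.3, -0.5]
opening: 0.485
```

Request:
step_arm(rows=[[-20,0,0,0,0,0],[-30,0,0,0,0,0],[-30,0,0,0,0,0],[0,0,0,0,0,0]])

```text
t: 10.28
eef_pos: [442.1, 290.8, 230.4]
tcp_rot: [-0.582, 1.564, -2.229]
ft_force: [0.7, -1.0, -0.8]
opening: 0.525
```

```bash
python3 gt.py; python3 -c "
from plan import *
plan([561.2,181.9,230],-np.pi/2-.085,4)
snap('scene','s6.png')
im=cv2.imread('pics/s6.png');cv2.imwrite('pics/s6c.png',cv2.resize(im[140:330,200:410],None,fx=3.1,fy=3.1,interpolation=cv2.INTER_CUBIC))
"
```

```text
gate turn 1.560601042063098 127.78741375566169
t 10.28 at [442.1 290.8 230.4] psi -1.647 rotleft [0.001 0.005 0.004] F [ 0.7 -1.  -0.8]
[[82, 0, 0, np.float64(0.001), np.float64(0.005), np.float64(0.004)]]
t 10.28 at [442.1 290.8 230.4] psi -1.647 rotleft [0.009 0.005 0.004] F [ 0.7 -1.  -0.8]
[[0, 32, 25, np.float64(0.002), np.float64(0.001), np.float64(0.001)], [0, 32, 25, np.float64(0.002), np.float64(0.001), np.float64(0.001)], [0, 32, 25, np.float64(0.002), np.float64(0.001), np.float64(0.001)], [0, 32, 25, np.float64(0.002), np.float64(0.001), np.float64(0.001)]]
```

View pics/s6c.png

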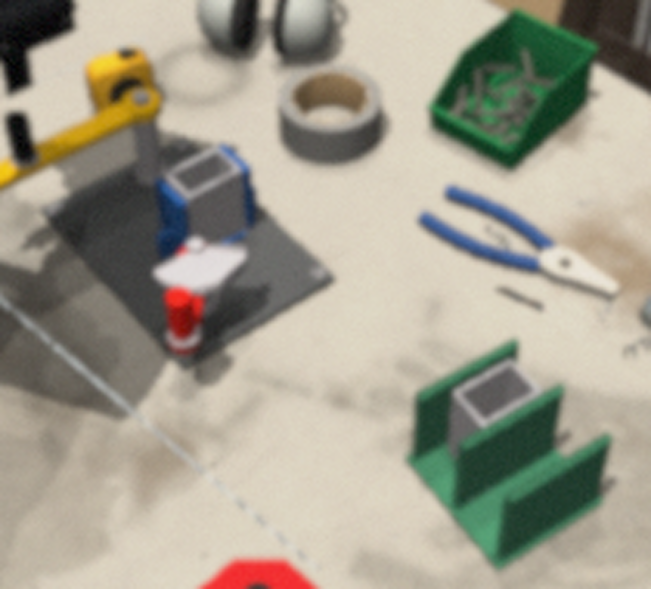

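```bash
python3 -c "
from plan import *
plan([580,-30,330],0,11)"
```

```text
t 10.32 at [441.6 290.5 229.2] psi -1.646 rotleft [-1.646e+00  1.000e-03  9.000e-03] F [-0.3  0.  -0.1]
[[-9, 15, 28, np.float64(-0.15), np.float64(0.0), np.float64(0.001)], [-9, 10, 30, np.float64(-0.15), np.float64(0.0), np.float64(0.001)], [-9, 6, 31, np.float64(-0.15), np.float64(0.0), np.float64(0.001)], [-9, 1, 32, np.float64(-0.15), np.float64(0.0), np.float64(0.001)], [-9, -4, 32, np.float64(-0.15), np.float64(0.0), np.float64(0.001)], [-9, -8, 31, np.float64(-0.15), np.float64(0.0), np.float64(0.001)], [-9, -13, 29, np.float64(-0.15), np.float64(0.0), np.float64(0.001)], [-9, -17, 27, np.float64(-0.15), np.float64(0.0), np.float64(0.001)], [-9, -21, 24, np.float64(-0.15), np.float64(0.0), np.float64(0.001)], [-9, -24, 21, np.float64(-0.15), np.float64(0.0), np.float64(0.001)], [-9, -27, 17, np.float64(-0.15), np.float64(0.0), np.float64(0.001)]]
```

Request:
step_arm(rows=[[-9,15,28,-0.15,0,0],[-9,10,30,-0.15,0,0],[-9,6,31,-0.15,0,0],[-9,1,32,-0.15,0,0],[-9,-4,32,-0.15,0,0],[-9,-8,31,-0.15,0,0],[-9,-13,29,-0.15,0,0],[-9,-17,27,-0.15,0,0]], grip=80)

```text
t: 11.32
eef_pos: [547.3, 53.4, 293.2]
tcp_rot: [-2.382, 1.549, -2.787]
ft_force: [-0.8, -0.6, 0.5]
opening: 0.842
```

Request:
step_arm(rows=[[-9,-21,24,-0.15,0,0],[-9,-24,21,-0.15,0,0],[-9,-25,15,-0.12,0,0],[0,0,0,0,0,0],[0,0,0,0,0,0]])

```text
t: 11.95
eef_pos: [589.5, -33.8, 313.9]
tcp_rot: [-2.977, 1.541, -2.95]
ft_force: [-0.4, -1.1, -0.3]
opening: 0.84
```

Run:
```python
from plan import *
import pickle
plan([580,-30,330],0,1)
pickle.dump(campose('wrist'),open('w7.pkl','wb')); im=snap('wrist','w7.png')
```

```text
t 11.95 at [589.5 -33.8 313.9] psi 0.028 rotleft [ 0.028 -0.03   0.005] F [-0.4 -1.1 -0.3]
[[-16, 4, -10, np.float64(0.028), np.float64(-0.03), np.float64(0.005)]]
```

View pics/w7.png

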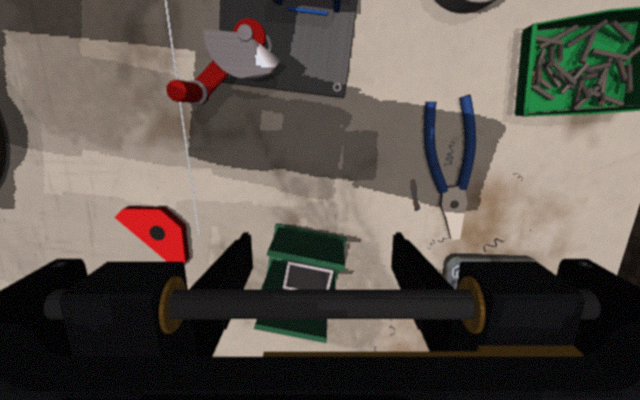

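Request:
step_arm(rows=[[-5,-45,-5,0.028,-0.03,0],[-5,-50,0,0,0,0],[0,-50,0,0,0,0],[0,-40,0,0,0,0],[0,0,0,0,0,0],[0,0,0,0,0,0]])

```text
t: 12.75
eef_pos: [585.0, -217.2, 322.7]
tcp_rot: [-2.058, 1.567, -2.058]
ft_force: [0.5, 0.0, -0.6]
opening: 0.837
```

Run:
```python
from plan import *
import pickle
plan([580,-30,330],0,1)
pickle.dump(campose('wrist'),open('w8.pkl','wb')); im=snap('wrist','w8.png')
```

```text
t 12.75 at [ 585.  -217.2  322.7] psi 0.001 rotleft [ 0.001 -0.002  0.003] F [ 0.5  0.  -0.6]
[[-8, 187, -5, np.float64(0.001), np.float64(-0.002), np.float64(0.003)]]
```

View pics/w8.png

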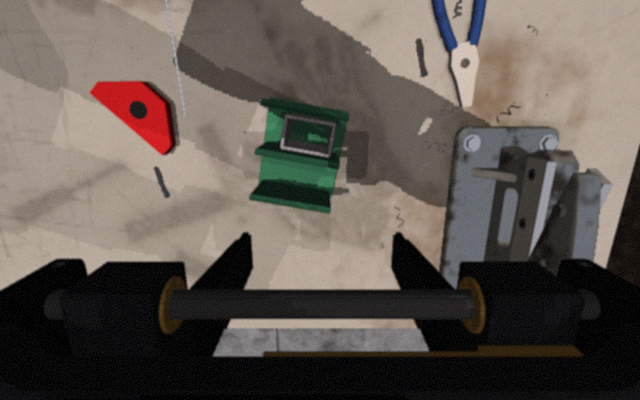

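```bash
python3 -c "
import cv2
im=cv2.imread('pics/w8.png'); cv2.imwrite('pics/w8c.png',cv2.resize(im[85:225,235:365],None,fx=4.2,fy=4.2,interpolation=cv2.INTER_CUBIC))"
```

```text
(no output)
```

View pics/w8c.png

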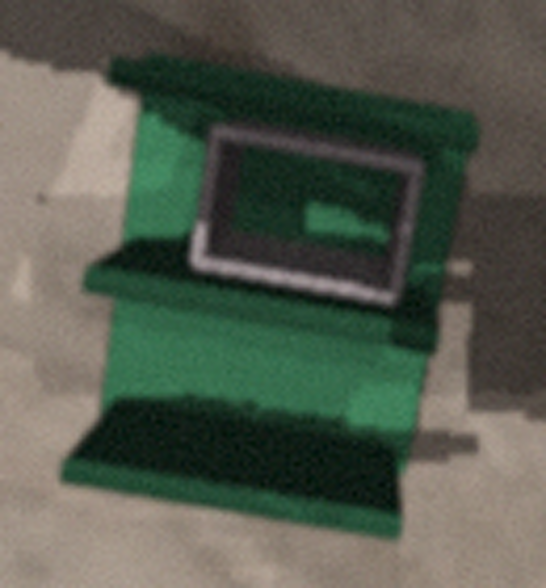

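Run:
```python
from w import *
w=W('w8.pkl')
f=lambda x,y,z:w.on(x/4.2+235,y/4.2+85,z)
D={k:np.array([f(*a,94),f(*b,94)]) for k,a,b in [('bot',(64,470),(400,525)),('mid',(88,277),(436,334)),('top',(110,73),(476,130))]}
for k,v in D.items(): e=v[1]-v[0]; print(k,v.round(1).tolist(),v.mean(0).round(1),np.linalg.norm(e).round(1),np.arctan2(e[1],e[0]).round(3))
S=np.array([f(*p,86) for p in [(213,125),(424,158),(396,304),(192,268)]])
print(S.round(1).tolist(),S.mean(0).round(1),np.linalg.norm(np.roll(S,-1,0)-S,axis=1).round(1))
e=S[1]-S[0]+S[2]-S[3];print(np.arctan2(e[1],e[0]))
e=S[0]-S[3]+S[1]-S[2]; print(np.arctan2(-e[0],e[1]))
m=(D['bot'].mean(0)+D['mid'].mean(0))/2; print('lane',m)
a=-0.155
print('from done',S.mean(0)-56*np.array([-np.sin(a),np.cos(a)]))
for z in [6]:
    for p in [(103,400),(112,310),(428,352),(408,465)]: print('floor',f(*p,z).round(1))
w=W('w7.pkl')
for u,v in [(290,180),(350,215),(200,100),(430,215),(335,92),(280,225),(345,240)]: print((u,v),w.on(u,v,0).round())
```

```text
bot [[499.8, -241.7], [595.9, -258.0]] [ 547.9 -249.8] 97.6 -0.169
mid [[509.7, -186.7], [605.5, -202.3]] [ 557.6 -194.5] 97.0 -0.162
top [[518.6, -133.2], [615.2, -147.6]] [ 566.9 -140.4] 97.7 -0.148
[[544.4, -146.6], [601.8, -155.2], [594.5, -195.2], [537.4, -185.2]] [ 569.5 -170.5] [58.1 40.7 58.  39.3]
-0.16173931621453352
-0.18122362656750665
lane [ 552.73228116 -222.17948334]
from done [ 560.87567376 -225.87658083]
floor [ 494.6 -240.9]
floor [ 499.4 -209.5]
floor [ 607.4 -223.8]
floor [ 601.  -264.2]
(290, 180) [536. -59.]
(350, 215) [ 626. -109.]
(200, 100) [412.  49.]
(430, 215) [ 744. -105.]
(335, 92) [596.  64.]
(280, 225) [ 520. -129.]
(345, 240) [ 620. -150.]
```

```bash
python3 -c "
from plan import *
plan([561.2,181.9,230],-1.656,11)"
```

```text
t 12.8 at [ 585.  -217.1  322.8] psi 0.001 rotleft [1.657e+00 1.000e-03 4.000e-03] F [-0.3  0.2 -0.2]
[[8, 36, -2, np.float64(0.151), np.float64(0.0), np.float64(0.0)], [8, 36, -8, np.float64(0.151), np.float64(0.0), np.float64(0.0)], [8, 34, -13, np.float64(0.151), np.float64(0.0), np.float64(0.0)], [8, 32, -18, np.float64(0.151), np.float64(0.0), np.float64(0.0)], [8, 29, -22, np.float64(0.151), np.float64(0.0), np.float64(0.0)], [8, 25, -26, np.float64(0.151), np.float64(0.0), np.float64(0.0)], [8, 21, -30, np.float64(0.151), np.float64(0.0), np.float64(0.0)], [8, 16, -33, np.float64(0.151), np.float64(0.0), np.float64(0.0)], [8, 11, -35, np.float64(0.151), np.float64(0.0), np.float64(0.0)], [8, 6, -36, np.float64(0.151), np.float64(0.0), np.float64(0.0)], [8, 0, -36, np.float64(0.151), np.float64(0.0), np.float64(0.0)]]
```

Request:
step_arm(rows=[[8,36,-2,0.151,0,0],[8,36,-8,0.151,0,0],[8,34,-13,0.151,0,0],[8,32,-18,0.151,0,0],[8,29,-22,0.151,0,0],[8,25,-26,0.151,0,0],[8,21,-30,0.151,0,0],[8,16,-33,0.151,0,0]])

```text
t: 13.8
eef_pos: [568.7, 92.8, 257.3]
tcp_rot: [0.013, 1.568, -1.225]
ft_force: [-0.0, -0.5, 0.3]
opening: 0.847
```

```bash
python3 -c "
from plan import *
plan([561.2,181.9,230],-1.656,4)"
```

```text
t 13.8 at [568.7  92.8 257.3] psi -1.238 rotleft [ 0.418  0.003 -0.001] F [-0.  -0.5  0.3]
[[7, 5, -22, np.float64(0.104), np.float64(0.001), np.float64(-0.0)], [7, 3, -22, np.float64(0.104), np.float64(0.001), np.float64(-0.0)], [7, 1, -22, np.float64(0.104), np.float64(0.001), np.float64(-0.0)], [7, -1, -22, np.float64(0.104), np.float64(0.001), np.float64(-0.0)]]
```

Request:
step_arm(rows=[[0,5,-22,0.11,0,0],[0,3,-22,0.11,0,0],[0,0,-22,0.1,0,0],[0,0,-14,0.06,0,0],[0,0,0,0,0,0],[0,0,0,0,0,0]])

```text
t: 14.55
eef_pos: [556.4, 185.4, 257.1]
tcp_rot: [0.111, 1.569, -1.508]
ft_force: [0.3, 0.4, -0.8]
opening: 0.846
```

Run:
```python
from plan import *
import pickle
plan([561.2,181.9,230],-1.656,1)
pickle.dump(campose('wrist'),open('w9.pkl','wb')); im=snap('wrist','w9.png')
```

```text
t 14.55 at [556.4 185.4 257.1] psi -1.619 rotleft [ 0.037  0.002 -0.   ] F [ 0.3  0.4 -0.8]
[[27, 5, 3, np.float64(0.037), np.float64(0.002), np.float64(-0.0)]]
```

View pics/w9.png

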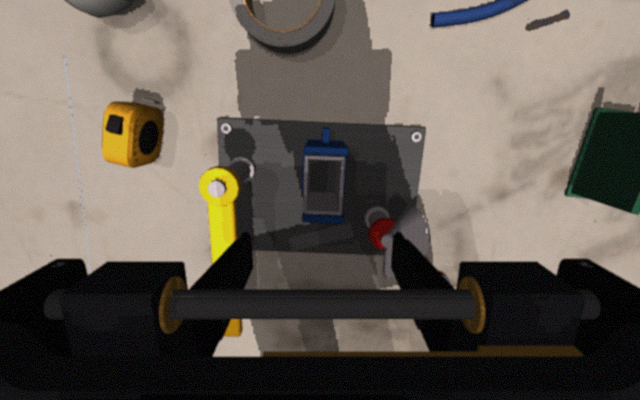

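Run:
```python
from w import *
im=cv2.imread('pics/w9.png'); cv2.imwrite('pics/w9c.png',cv2.resize(im[120:260,190:450],None,fx=3,fy=3,interpolation=cv2.INTER_CUBIC))
```

```text
(no output)
```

View pics/w9c.png

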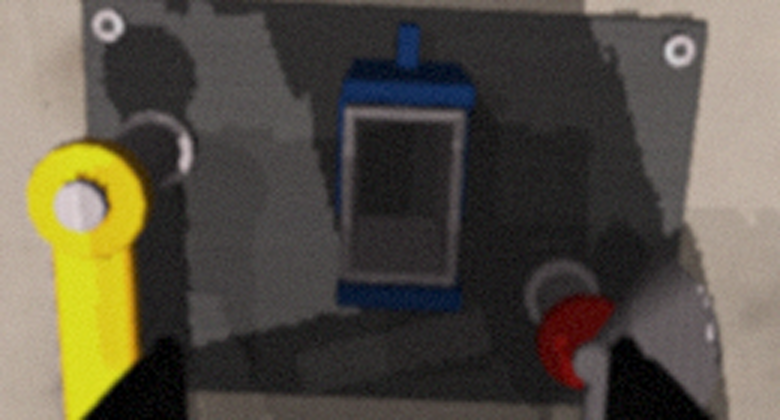

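Run:
```python
from w import *
w=W('w9.pkl')
S=np.array([w.on(x/3+190,y/3+120,88) for x,y in [(346,105),(468,110),(459,287),(342,282)]])
print(S.round(1).tolist(),S.mean(0),np.linalg.norm(np.roll(S,-1,0)-S,axis=1).round(1))
e=S[0]-S[3]+S[1]-S[2]; print(np.arctan2(e[1],e[0]))
from plan import *
plan([561.5,182,160],-1.656,1)
```

```text
[[592.8, 199.3], [589.3, 159.9], [529.0, 164.6], [532.7, 204.4]] [560.95496577 182.03790353] [39.6 60.5 40.  60.4]
-0.08095663049698053
t 14.6 at [556.4 185.3 257.1] psi -1.619 rotleft [ 0.037  0.002 -0.   ] F [-0.6  0.1  0.2]
[[97, 5, 3, np.float64(0.037), np.float64(0.002), np.float64(-0.0)]]
```

Request:
step_arm(rows=[[15,5,3,0.037,0,0],[45,0,0,0,0,0],[45,0,0,0,0,0],[20,0,0,0,0,0],[0,0,0,0,0,0],[0,0,0,0,0,0]])

```text
t: 15.35
eef_pos: [562.5, 178.0, 125.5]
tcp_rot: [-0.032, 1.568, -1.699]
ft_force: [-0.5, 0.7, 0.4]
opening: 0.84
```

```bash
python3 -c "
from plan import *
plan([561,182,74],-1.654,2)"
```

```text
t 15.35 at [562.5 178.  125.5] psi -1.667 rotleft [-0.013  0.002  0.   ] F [-0.5  0.7  0.4]
[[26, -1, -2, np.float64(-0.006), np.float64(0.001), np.float64(0.0)], [26, -1, -2, np.float64(-0.006), np.float64(0.001), np.float64(0.0)]]
```

Request:
step_arm(rows=[[10,-1,-4,-0.012,0,0],[25,0,0,0,0,0],[14,0,0,0,0,0],[0,0,0,0,0,0],[0,0,0,0,0,0]])

```text
t: 15.98
eef_pos: [563.4, 182.8, 77.5]
tcp_rot: [1.448, 1.565, -0.205]
ft_force: [-0.1, -0.5, -0.5]
opening: 0.845
```

```bash
python3 -c "
from plan import *
plan([561,182,74],-1.654,1)"
```

```text
t 15.97 at [563.4 182.8  77.5] psi -1.653 rotleft [ 0.001  0.001 -0.005] F [-0.1 -0.5 -0.5]
[[4, -2, 1, np.float64(0.001), np.float64(0.001), np.float64(-0.005)]]
```

Request:
step_arm(rows=[[4,-2,1,0,0,-0.005],[0,0,0,0,0,0]])

```text
t: 16.23
eef_pos: [561.6, 182.0, 74.3]
tcp_rot: [1.431, 1.569, -0.222]
ft_force: [0.7, 1.0, 0.8]
opening: 0.838
```

Request:
step_arm(rows=[[0,0,0,0,0,0],[0,0,0,0,0,0],[0,0,0,0,0,0],[0,0,0,0,0,0],[0,0,0,0,0,0]], grip=20)

```text
t: 16.85
eef_pos: [561.9, 182.1, 74.9]
tcp_rot: [1.636, 1.568, -0.017]
ft_force: [0.2, 1.4, 0.2]
opening: 0.418
```

Request:
step_arm(rows=[[-10,0,0,0,0,0],[-20,0,0,0,0,0],[-30,0,0,0,0,0],[-35,0,0,0,0,0],[-25,0,0,0,0,0],[0,0,0,0,0,0],[0,0,0,0,0,0]])

```text
t: 17.73
eef_pos: [559.8, 181.6, 198.2]
tcp_rot: [-0.968, 1.568, -2.621]
ft_force: [-0.2, -0.6, -4.7]
opening: 0.418
```

```bash
python3 -c "
from plan import *
plan([560,-30,200],-1.736,6)"
```

```text
t 17.73 at [559.8 181.6 198.2] psi -1.653 rotleft [0.083 0.002 0.002] F [-0.2 -0.6 -4.7]
[[0, 3, 35, np.float64(0.014), np.float64(0.0), np.float64(0.0)], [0, 3, 35, np.float64(0.014), np.float64(0.0), np.float64(0.0)], [0, 4, 35, np.float64(0.014), np.float64(0.0), np.float64(0.0)], [0, 4, 35, np.float64(0.014), np.float64(0.0), np.float64(0.0)], [0, 5, 35, np.float64(0.014), np.float64(0.0), np.float64(0.0)], [0, 5, 35, np.float64(0.014), np.float64(0.0), np.float64(0.0)]]
```

Request:
step_arm(rows=[[0,3,20,0.014,0,0],[0,3,35,0.014,0,0],[0,4,40,0.014,0,0],[0,4,40,0.014,0,0],[0,5,35,0.014,0,0],[0,5,25,0.014,0,0],[0,0,10,0,0,0],[0,0,0,0,0,0]])

```text
t: 18.73
eef_pos: [554.6, -36.9, 190.5]
tcp_rot: [-1.285, 1.555, -3.029]
ft_force: [-0.5, 0.2, -4.1]
opening: 0.422
```

```bash
python3 -c "
from plan import *
plan([560,-30,90],-1.736,4)"
```

```text
t 18.73 at [554.6 -36.9 190.5] psi -1.744 rotleft [-0.008  0.004  0.015] F [-0.5  0.2 -4.1]
[[25, 1, -2, np.float64(-0.002), np.float64(0.001), np.float64(0.004)], [25, 1, -2, np.float64(-0.002), np.float64(0.001), np.float64(0.004)], [25, 1, -2, np.float64(-0.002), np.float64(0.001), np.float64(0.004)], [25, 1, -2, np.float64(-0.002), np.float64(0.001), np.float64(0.004)]]
```

Request:
step_arm(rows=[[15,1,-3,0,0,0.015],[35,0,0,0,0,0],[35,0,0,0,0,0],[15,0,0,0,0,0],[0,0,0,0,0,0],[0,0,0,0,0,0]])

```text
t: 19.48
eef_pos: [556.5, -30.6, 89.0]
tcp_rot: [0.439, 1.566, -1.301]
ft_force: [-0.3, -0.7, -3.4]
opening: 0.422
```

```bash
python3 -c "
from plan import *
p,M,s=cur()
plan([p[0],p[1],68],-1.736,1)
snap('scene','s10.png'); im=cv2.imread('pics/s10.png');cv2.imwrite('pics/s10c.png',cv2.resize(im[140:330,200:410],None,fx=3.1,fy=3.1,interpolation=cv2.INTER_CUBIC))"
```

```text
t 19.48 at [556.5 -30.6  89. ] psi -1.74 rotleft [-0.004  0.004 -0.002] F [-0.3 -0.7 -3.4]
[[21, 0, 0, np.float64(-0.004), np.float64(0.004), np.float64(-0.002)]]
```

View pics/s10c.png

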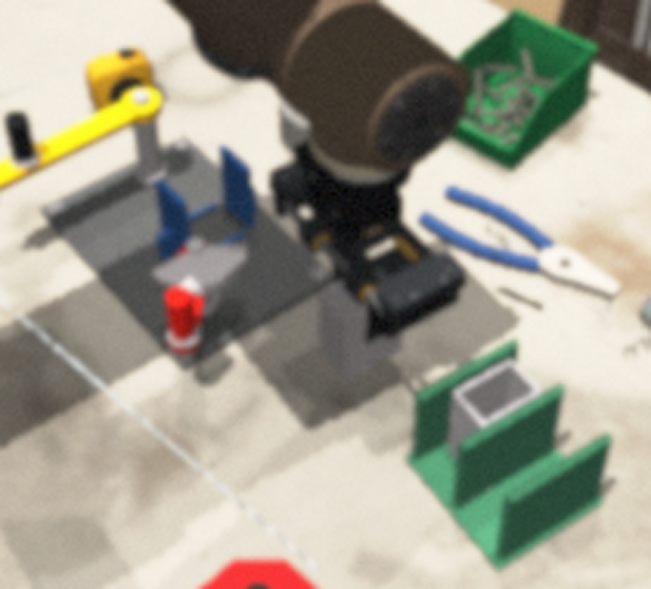

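Stub hangs upright over clear table, the fixture is empty with lever and gate as turned. Lowering.

Request:
step_arm(rows=[[12,0,0,-0.004,0.004,-0.002],[5,0,0,0,0,0],[2,0,0,0,0,0],[0,0,0,0,0,0]])

```text
t: 20.02
eef_pos: [557.1, -30.9, 70.2]
tcp_rot: [1.706, 1.568, -0.029]
ft_force: [0.2, -0.1, -3.2]
opening: 0.418
```

Request:
step_arm(rows=[[1.5,0,0,0,0,0],[1,0,0,0,0,0],[0,0,0,0,0,0]])

```text
t: 20.4
eef_pos: [557.3, -30.9, 67.8]
tcp_rot: [1.68, 1.568, -0.056]
ft_force: [0.6, 0.3, -4.2]
opening: 0.415
```

Request:
step_arm(rows=[[1.5,0,0,0,0,0],[1.5,0,0,0,0,0]])

```text
t: 20.65
eef_pos: [557.5, -30.9, 66.7]
tcp_rot: [1.645, 1.567, -0.091]
ft_force: [-9.2, 0.8, 28.3]
opening: 0.423
```

Request:
step_arm(rows=[[0,0,0,0,0,0],[0,0,0,0,0,0],[0,0,0,0,0,0]], grip=80)

```text
t: 21.02
eef_pos: [558.2, -31.0, 67.7]
tcp_rot: [1.618, 1.564, -0.118]
ft_force: [-0.1, 0.6, 0.3]
opening: 0.679
```

Request:
step_arm(rows=[[-20,0,0,0,0,0],[-40,0,0,0,0,0],[-40,0,0,0,0,0],[-20,0,0,0,0,0],[0,0,0,0,0,0]])

```text
t: 21.65
eef_pos: [557.4, -31.0, 190.1]
tcp_rot: [1.637, 1.566, -0.099]
ft_force: [0.1, -0.8, -0.3]
opening: 0.843
```

```bash
python3 -c "
from plan import *
plan([557.5,-30.9,200],-0.165,11)"
```

```text
t 21.65 at [557.4 -31.  190.1] psi -1.736 rotleft [-1.571  0.004 -0.004] F [ 0.1 -0.8 -0.3]
[[-1, 0, 0, np.float64(-0.143), np.float64(0.0), np.float64(-0.0)], [-1, 0, 0, np.float64(-0.143), np.float64(0.0), np.float64(-0.0)], [-1, 0, 0, np.float64(-0.143), np.float64(0.0), np.float64(-0.0)], [-1, 0, 0, np.float64(-0.143), np.float64(0.0), np.float64(-0.0)], [-1, 0, 0, np.float64(-0.143), np.float64(0.0), np.float64(-0.0)], [-1, 0, 0, np.float64(-0.143), np.float64(0.0), np.float64(-0.0)], [-1, 0, 0, np.float64(-0.143), np.float64(0.0), np.float64(-0.0)], [-1, 0, 0, np.float64(-0.143), np.float64(0.0), np.float64(-0.0)], [-1, 0, 0, np.float64(-0.143), np.float64(0.0), np.float64(-0.0)], [-1, 0, 0, np.float64(-0.143), np.float64(0.0), np.float64(-0.0)], [-1, 0, 0, np.float64(-0.143), np.float64(0.0), np.float64(-0.0)]]
```

Request:
step_arm(rows=[[-1,0,0,-0.143,0,0],[-1,0,0,-0.143,0,0],[-1,0,0,-0.143,0,0],[-1,0,0,-0.143,0,0],[-1,0,0,-0.143,0,0],[-1,0,0,-0.143,0,0],[-1,0,0,-0.143,0,0],[-1,0,0,-0.143,0,0]], grip=92)

```text
t: 22.65
eef_pos: [554.5, -30.6, 187.3]
tcp_rot: [-2.796, 1.562, 2.932]
ft_force: [0.7, 1.0, 0.9]
opening: 0.97
```

Request:
step_arm(rows=[[-1,0,0,-0.143,0,0],[-1,0,0,-0.12,0,0],[0,0,0,-0.08,0,0],[0,0,0,0,0,0],[0,0,0,0,0,0]])

```text
t: 23.28
eef_pos: [552.8, -30.5, 182.9]
tcp_rot: [-3.133, 1.554, 2.948]
ft_force: [0.1, 0.4, 0.3]
opening: 0.967
```

Run:
```python
from plan import *
import pickle
plan([557.5,-30.9,140],-0.165,1)
pickle.dump(campose('wrist'),open('w11.pkl','wb')); im=snap('wrist','w11.png')
```

```text
t 23.27 at [552.8 -30.5 182.9] psi -0.202 rotleft [-0.037 -0.017 -0.   ] F [0.1 0.4 0.3]
[[43, 1, 5, np.float64(-0.037), np.float64(-0.017), np.float64(-0.0)]]
```

View pics/w11.png

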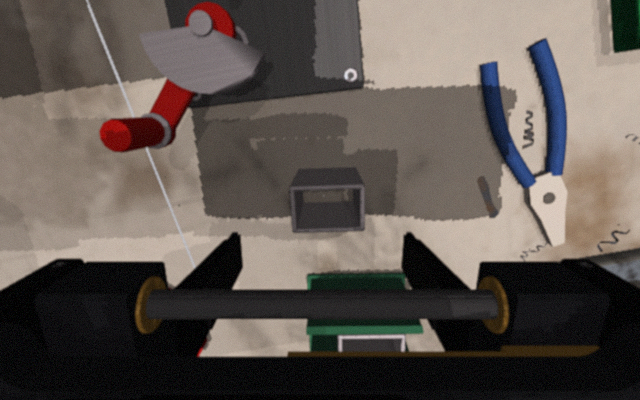

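Run:
```python
import cv2
im=cv2.imread('pics/w11.png'); cv2.imwrite('pics/w11c.png',cv2.resize(im[155:245,270:385],None,fx=5,fy=5,interpolation=cv2.INTER_CUBIC))
```

```text
(no output)
```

View pics/w11c.png

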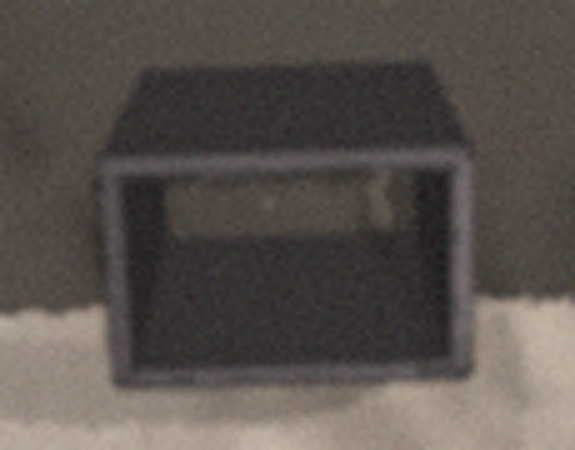

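Run:
```python
from w import *
w=W('w11.pkl')
S=np.array([w.on(x/5+270,y/5+155,80) for x,y in [(103,158),(468,153),(470,378),(115,385)]])
print(S.round(1).tolist(),S.mean(0),np.linalg.norm(np.roll(S,-1,0)-S,axis=1).round(1))
e=S[1]-S[0]+S[2]-S[3]; print(np.arctan2(e[1],e[0]))
from plan import *
plan([*S.mean(0),140],-0.165,1)
```

```text
[[531.7, -6.3], [588.3, -16.9], [582.3, -54.3], [524.9, -44.1]] [556.80826819 -30.39538863] [57.5 37.9 58.3 38.4]
-0.1790189633573036
t 23.32 at [552.8 -30.4 182.9] psi -0.202 rotleft [-0.037 -0.017 -0.   ] F [ 0.2 -0.4 -0.3]
[[43, 1, 5, np.float64(-0.037), np.float64(-0.017), np.float64(-0.0)]]
```

Request:
step_arm(rows=[[10,0,4,-0.035,-0.017,0],[30,0,0,0,0,0],[30,0,0,0,0,0],[0,0,0,0,0,0],[0,0,0,0,0,0]])

```text
t: 23.95
eef_pos: [557.3, -31.3, 111.9]
tcp_rot: [0.092, 1.569, -0.079]
ft_force: [0.6, -0.2, -0.3]
opening: 0.966
```

```bash
python3 -c "
from plan import *
plan([557.3,-30.8,67],-0.17,2)"
```

```text
t 23.95 at [557.3 -31.3 111.9] psi -0.171 rotleft [-0.001  0.002 -0.   ] F [ 0.6 -0.2 -0.3]
[[22, 0, 0, np.float64(-0.0), np.float64(0.001), np.float64(-0.0)], [22, 0, 0, np.float64(-0.0), np.float64(0.001), np.float64(-0.0)]]
```

Request:
step_arm(rows=[[18,0,0,0,0,0],[18,0,0,0,0,0],[6,0,0,0,0,0],[0,0,0,0,0,0],[0,0,0,0,0,0]])

```text
t: 24.58
eef_pos: [560.1, -31.7, 74.6]
tcp_rot: [0.015, 1.56, -0.157]
ft_force: [0.3, -0.2, 0.4]
opening: 0.967
```

Request:
step_arm(rows=[[0,0,0,0,0,0],[0,0,0,0,0,0],[0,0,0,0,0,0],[0,0,0,0,0,0]], grip=40)

```text
t: 25.08
eef_pos: [559.9, -31.6, 75.7]
tcp_rot: [0.016, 1.56, -0.156]
ft_force: [-0.6, -0.5, -1.2]
opening: 0.628
```

```bash
python3 -c "
from plan import *
plan([557.3,-30.8,67],-0.17,1)"
```

```text
t 25.07 at [559.9 -31.6  75.7] psi -0.172 rotleft [-0.002  0.011 -0.   ] F [-0.6 -0.5 -1.2]
[[9, 0, -3, np.float64(-0.002), np.float64(0.011), np.float64(-0.0)]]
```

Request:
step_arm(rows=[[-10,0,0,0,0,0],[-25,0,0,0,0,0],[-40,0,0,0,0,0],[-40,0,0,0,0,0],[-15,0,0,0,0,0],[0,0,0,0,0,0],[0,0,0,0,0,0]])

```text
t: 25.95
eef_pos: [557.9, -31.4, 210.4]
tcp_rot: [0.018, 1.562, -0.154]
ft_force: [0.1, -0.1, -4.8]
opening: 0.63
```

```bash
python3 -c "
from plan import *
plan([553,-222.5,205],-0.165,5)"
```

```text
t 25.95 at [557.9 -31.4 210.4] psi -0.172 rotleft [-0.007  0.009 -0.   ] F [ 0.1 -0.1 -4.8]
[[1, -38, 6, np.float64(-0.001), np.float64(0.002), np.float64(-0.0)], [1, -38, 6, np.float64(-0.001), np.float64(0.002), np.float64(-0.0)], [1, -38, 5, np.float64(-0.001), np.float64(0.002), np.float64(-0.0)], [1, -38, 5, np.float64(-0.001), np.float64(0.002), np.float64(-0.0)], [1, -38, 5, np.float64(-0.001), np.float64(0.002), np.float64(-0.0)]]
```

Request:
step_arm(rows=[[0,-20,3,0,0,0],[0,-35,5,0,0,0],[0,-45,7,0,0,0],[0,-40,6,0,0,0],[0,-30,4,0,0,0],[0,-15,2,0,0,0],[0,0,0,0,0,0],[0,0,0,0,0,0]])

```text
t: 26.95
eef_pos: [550.0, -227.9, 204.1]
tcp_rot: [1.915, 1.569, 1.742]
ft_force: [-0.7, 1.0, -3.2]
opening: 0.631
```

Run:
```python
from plan import *
import pickle
plan([553,-222.5,130],-0.165,1)
pickle.dump(campose('wrist'),open('w12.pkl','wb')); im=snap('wrist','w12.png')
```

```text
t 26.95 at [ 550.  -227.9  204.1] psi -0.172 rotleft [-0.007 -0.001 -0.002] F [-0.7  1.  -3.2]
[[74, 6, 2, np.float64(-0.007), np.float64(-0.001), np.float64(-0.002)]]
```

View pics/w12.png

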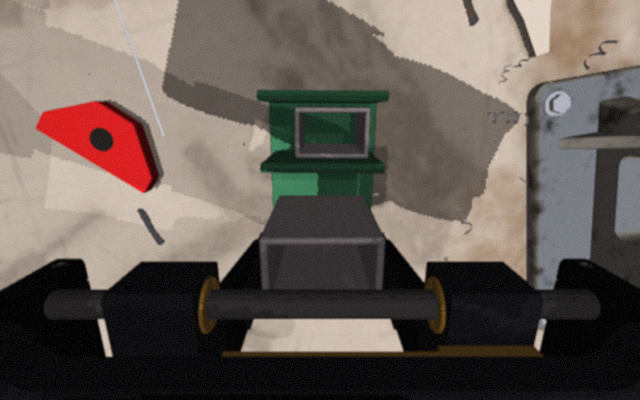

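Run:
```python
import cv2
im=cv2.imread('pics/w12.png'); cv2.imwrite('pics/w12c.png',cv2.resize(im[80:245,245:400],None,fx=4,fy=3.6,interpolation=cv2.INTER_CUBIC))
```

```text
(no output)
```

View pics/w12c.png

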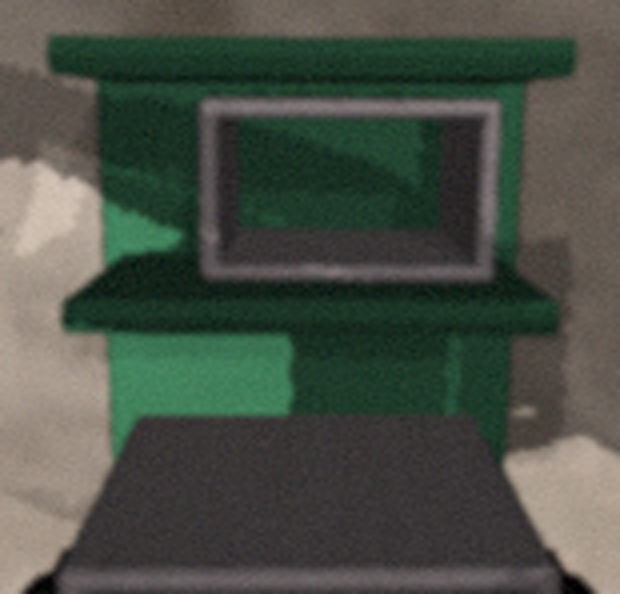

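Run:
```python
from w import *
w=W('w12.pkl')
f=lambda x,y,z:w.on(x/4+245,y/3.6+80,z)
def seg(n,a,b,z):
    P=np.array([f(*a,z),f(*b,z)]);e=P[1]-P[0];m=P.mean(0);an=np.arctan2(e[1],e[0])
    ax=np.array([np.cos(-.168),np.sin(-.168)]);ay=np.array([-ax[1],ax[0]])
    print(n,m.round(1),np.linalg.norm(e).round(1),an.round(3),'rack x,y',(m@ax).round(1),(m@ay).round(1))
seg('mid',(64,315),(557,314),94)
seg('top',(48,57),(575,56),94)
seg('heldfoot',(135,418),(480,418),128.4)
seg('heldtop',(60,570),(560,570),208.4)
seg('done+y',(202,101),(500,101),86)
seg('done-y',(203,278),(493,276),86)
ax=np.array([np.cos(-.168),np.sin(-.168)]);ay=np.array([-ax[1],ax[0]])
for n,p in [('tcp',(550,-227.9)),('lane',(552.7,-222.2)),('mid8',(557.6,-194.5)),('bot8',(547.9,-249.8)),('top8',(566.9,-140.4))]: p=np.array(p);print(n,p@ax,p@ay)
```

```text
mid [ 557.2 -194.9] 98.4 -0.17 rack x,y 581.9 -98.9
top [ 566.7 -141.3] 99.0 -0.17 rack x,y 582.3 -44.6
heldfoot [ 554.1 -209. ] 61.1 -0.172 rack x,y 581.3 -113.4
heldtop [ 554.6 -208. ] 58.7 -0.172 rack x,y 581.5 -112.3
done+y [ 572.8 -151.4] 58.3 -0.172 rack x,y 590.0 -53.5
done-y [ 566.  -189.1] 59.1 -0.164 rack x,y 589.6 -91.8
tcp 580.3639891190911 -132.72546904711038
lane 582.0728744495154 -126.65424915919156
mid8 582.2721477977894 -98.52489989311954
bot8 581.9554721330145 -154.66828522499404
top8 582.3951080094582 -43.631504290494036
```

```bash
python3 -c "
from plan import *
plan([552.6,-222.3,190],-0.17,1)"
```

```text
t 27.0 at [ 550.  -227.7  204.1] psi -0.172 rotleft [-0.002 -0.001 -0.002] F [-0.4  1.3 -4.1]
[[14, 6, 2, np.float64(-0.002), np.float64(-0.001), np.float64(-0.002)]]
```

Request:
step_arm(rows=[[5,6,1.5,0.002,-0.008,-0.002],[0,0,0,0,0,0],[8,0,0,0,0,0],[0,0,0,0,0,0],[0,0,0,0,0,0]])

```text
t: 27.62
eef_pos: [553.2, -219.3, 190.3]
tcp_rot: [-0.001, 1.563, -0.172]
ft_force: [0.1, 0.2, -3.6]
opening: 0.634
```

```bash
python3 -c "
from plan import *
plan([552.6,-222.3,180],-0.17,1)"
```

```text
t 27.62 at [ 553.2 -219.3  190.3] psi -0.171 rotleft [-0.001  0.008  0.   ] F [ 0.1  0.2 -3.6]
[[10, -3, 0, np.float64(-0.001), np.float64(0.008), np.float64(0.0)]]
```

Overshot 3 mm in y; correcting above the rack before descending.

Request:
step_arm(rows=[[3,-3,0,0,0,0],[0,0,0,0,0,0],[0,0,0,0,0,0]])

```text
t: 28.0
eef_pos: [552.7, -222.8, 187.2]
tcp_rot: [-0.016, 1.563, -0.188]
ft_force: [0.2, 1.1, -4.6]
opening: 0.631
```

```bash
python3 -c "
from plan import *
plan([552.6,-222.3,176],-0.17,1)"
```

```text
t 28.0 at [ 552.7 -222.8  187.2] psi -0.171 rotleft [-0.001  0.008  0.   ] F [ 0.2  1.1 -4.6]
[[11, 0, 0, np.float64(-0.001), np.float64(0.008), np.float64(0.0)]]
```

Request:
step_arm(rows=[[8,0,0,0,0,0],[10,0,0,0,0,0],[8,0,0,0,0,0],[0,0,0,0,0,0]])

```text
t: 28.5
eef_pos: [552.6, -222.7, 158.9]
tcp_rot: [0.026, 1.564, -0.145]
ft_force: [-0.0, 0.9, -3.5]
opening: 0.63
```

```bash
python3 -c "
from plan import *
plan([552.6,-222.3,100],-0.17,1)"
```

```text
t 28.5 at [ 552.6 -222.7  158.9] psi -0.171 rotleft [-0.001  0.007 -0.   ] F [-0.   0.9 -3.5]
[[59, 0, -1, np.float64(-0.001), np.float64(0.007), np.float64(-0.0)]]
```

In the lane mouth with no contact force. Continue.

Request:
step_arm(rows=[[12,0,0,0,0,0],[15,0,0,0,0,0],[15,0,0,0,0,0],[12,0,0,0,0,0],[0,0,0,0,0,0]])

```text
t: 29.12
eef_pos: [552.9, -222.7, 100.3]
tcp_rot: [0.086, 1.565, -0.086]
ft_force: [-0.5, -0.4, -4.2]
opening: 0.625
```

```bash
python3 -c "
from plan import *
plan([552.6,-222.3,82],-0.17,1)"
```

```text
t 29.12 at [ 552.9 -222.7  100.3] psi -0.171 rotleft [-0.001  0.006 -0.001] F [-0.5 -0.4 -4.2]
[[18, 0, 0, np.float64(-0.001), np.float64(0.006), np.float64(-0.001)]]
```

Request:
step_arm(rows=[[9,0,0,0,0,0],[5,0,0,0,0,0],[2,0,0,0,0,0],[0,0,0,0,0,0]])

```text
t: 29.62
eef_pos: [553.5, -222.9, 83.9]
tcp_rot: [0.002, 1.563, -0.169]
ft_force: [0.6, 0.7, -3.1]
opening: 0.632
```

Request:
step_arm(rows=[[1.5,0,0,0,0,0],[1,0,0,0,0,0]])

```text
t: 29.88
eef_pos: [553.7, -223.0, 81.8]
tcp_rot: [-0.027, 1.562, -0.198]
ft_force: [-0.3, 0.5, -3.8]
opening: 0.63
```

Request:
step_arm(rows=[[1.2,0,0,0,0,0]])

```text
t: 30.0
eef_pos: [553.7, -223.1, 81.7]
tcp_rot: [-0.052, 1.562, -0.224]
ft_force: [-7.3, 2.7, 19.6]
opening: 0.63
```

Foot on the lane floor (20 N up). Release and retreat.

Request:
step_arm(rows=[[0,0,0,0,0,0],[0,0,0,0,0,0],[0,0,0,0,0,0]], grip=85)

```text
t: 30.38
eef_pos: [554.3, -223.4, 82.7]
tcp_rot: [-0.111, 1.559, -0.282]
ft_force: [0.1, 0.8, -0.8]
opening: 0.872
```

Request:
step_arm(rows=[[-20,0,0,0,0,0],[-35,0,0,0,0,0],[-45,0,0,0,0,0],[-45,0,0,0,0,0],[-40,0,0,0,0,0],[-40,0,0,0,0,0],[0,0,0,0,0,0],[0,0,0,0,0,0]])

```text
t: 31.38
eef_pos: [551.7, -222.6, 313.5]
tcp_rot: [-0.072, 1.561, -0.244]
ft_force: [-0.6, 0.3, 0.9]
opening: 0.894
```

Request:
step_arm(rows=[[0,-30,0,0,0,0],[0,-30,0,0,0,0],[0,0,0,0,0,0],[0,0,0,0,0,0]])

```text
t: 31.88
eef_pos: [540.6, -281.8, 308.4]
tcp_rot: [0.726, 1.567, 0.555]
ft_force: [-0.8, 0.7, -0.6]
opening: 0.893
```

Run:
```python
from plan import *
import pickle
plan([553,-222.5,130],-0.165,1)
pickle.dump(campose('wrist'),open('w13.pkl','wb')); im=snap('wrist','w13.png')
snap('scene','s13.png'); im=cv2.imread('pics/s13.png');cv2.imwrite('pics/s13c.png',cv2.resize(im[140:330,200:410],None,fx=3.1,fy=3.1,interpolation=cv2.INTER_CUBIC))
snap('side','d13.png')
```

```text
t 31.88 at [ 540.6 -281.8  308.4] psi -0.171 rotleft [-0.006  0.003 -0.003] F [-0.8  0.7 -0.6]
[[179, 60, 2, np.float64(-0.006), np.float64(0.003), np.float64(-0.003)]]
```

View pics/w13.png

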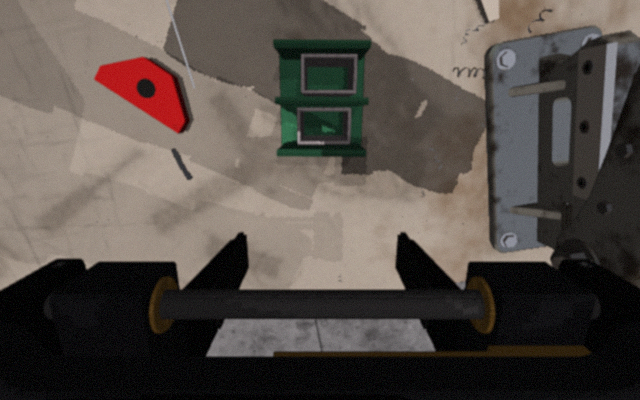

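View pics/s13c.png

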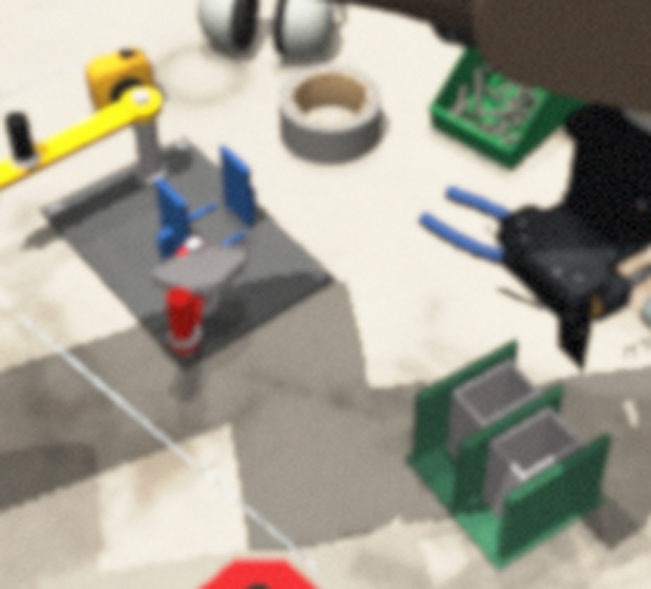

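View pics/d13.png

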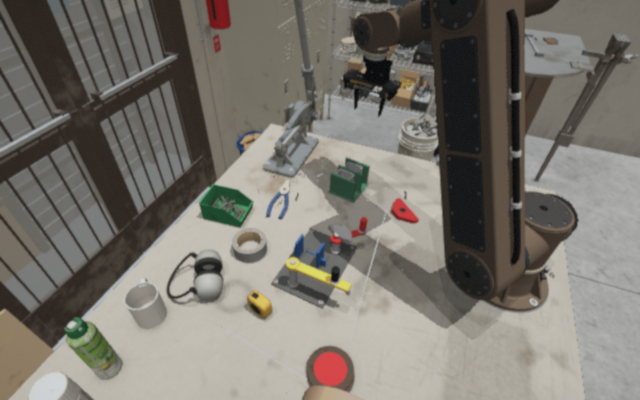

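The wrist picture shows both stubs upright in the rack. The new one (columns 297–350) lies well inside the rack's ends (columns 280–366). The lever and gate are as I turned them, and the other things haven't moved.

```bash
python3 -c "
from h import *
print(env.job_done(), env.state()['t'])"
```

```text
the job is handed in; nothing more can be done
the job is handed in; nothing more can be done
```

The stub now stands upright in the empty lane of the rack, and I handed the job in about 32 s into the 72 s limit.

- **Lever and gate:** I turned the red lever clockwise to its stop, measured at about 1.48 rad; about 68 N of push no longer moved it. I then swung the gate clockwise to its stop, about 1.56 rad, with about 56 N against it. Both were still there in the last pictures.
- **Stub:** I lifted it out by its broad faces and set it on clear table. I then took it by its narrow faces and lowered it into the lane. It met no side contact on the way down, and I let go when the floor pushed back with about 20 N.
- **Last checks:** The wrist, scene and side pictures show the stub inside the lane ends, and the other stub and the loose things look unmoved. I judged this last part by eye and did not re-measure positions. No check failed. The lever and gate angles are within 0.02 rad of their stated stops, which I put down to measuring error.

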